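# Post a worn felt wheel through the flap of the sweeps box

### The job

The flat, round felt polishing wheel is worn out and full of metal dust, so it goes into the blue sweeps box for the refiner: with the fingertips, push it along the box's ledge to the front of the dust flap and on through the flap until it drops down inside, then draw the fingers back so that the flap falls shut. Only slide the wheel, never pick it up, and leave the felt cone on the ledge and everything on the bench where they are.

Things in the scene. Friction and masses are not known exactly. Their poses are not given: they have to be found in the camera images.
- sweeps_box: blue sheet-steel box with a stepped front and a clear window in its roof, fixed to the bench, 275 mm deep, 200 mm wide, closed but for the flap. Origin on the bench top (z = 0) straight under the middle of the flap opening; x points into the box (away from the worker), y left, z up. Offsets below are in this frame
- ledge_front (a point): middle of the front edge of the loading ledge, at x = -115 mm, z = 60 mm. The ledge is a flat steel surface, y = -100 to 100 mm, without rims (things can be pushed off its front and sides); it runs level from here through the opening to the sill edge
- flap_mouth (a point): middle of the opening, on the ledge surface, at x = 0, z = 60 mm. The opening in the front panel (x = -4 to 0 mm) is 84 mm wide (y = -42 to 42 mm) and reaches up to z = 118 mm. Two fixed guide lips, 10 mm tall, 3 mm thick, stand on the ledge beside it, from about (x, y) = (-3, 44) flaring out to (-25, 54) mm, and mirrored
- sill_edge (a point): inner end of the ledge surface, at x = 15 mm, z = 60 mm; behind it a steep slide (about 60 degrees) drops to the box floor at z = 7 mm. A thing whose middle is pushed past this edge tips and goes down
- roof_front (a point): middle of the roof's front edge, at x = -4 mm, z = 126 mm; the flat roof goes back from here to x = 160 mm over the full width
- dust_flap (a joint): angle of the aluminium flap with a rubber lower edge that closes the opening: 0 hanging shut, grows as its lower edge swings into the box, up to 1.4; it cannot swing outwards. About 50 g, 90 mm wide, hung without a spring from a hinge at x = 4, z = 120 mm; it falls shut by itself when nothing holds it. A thing pushed against it along the ledge opens it
- flap_edge (a point): middle of the flap's lower edge, 3 mm above the ledge when shut
- felt_wheel: the worn polishing wheel: flat off-white felt disc with a small hub, 60 mm across, felt 12 mm thick (14 mm over the hub), about 25 g, lying flat on the ledge to the left or the right of the opening, its centre about 60 mm in front of the opening's plane. Origin at the centre of its underside, z up
- felt_cone: off-white felt cone, 35 mm across at its foot, 44 mm tall, about 20 g, standing upright on the ledge on the other side. Origin at the centre of its underside. It stays
- bristle_wheel: bystander: brown bristle polishing wheel with wooden hub, 70 mm across, 17 mm thick, lying flat on the bench; origin at the centre of its underside
- bar_green: bystander: green bar of polishing compound, 38 x 71 x 29 mm, on the bench; origin at the centre of its underside
- oil_bottle: bystander: pale oil bottle with a red nozzle cap, 44 mm across, 115 mm tall, standing on the bench; origin at the centre of its underside
- tin_round: bystander: round white tin with a red lid, 66 mm across, 36 mm tall, on the bench; origin at the centre of its underside
- chasing_hammer: bystander: small hammer with a wooden handle, 74 x 215 x 24 mm, lying on the bench; origin at the centre of its underside
- parts_tray: bystander: shallow grey tray with small parts, 90 x 150 x 21 mm, on the bench; origin at the centre of its underside
- pliers: bystander: pliers with blue grips, 45 x 149 x 13 mm, lying on the bench; origin at the centre of its underside

How it is judged:
By the outcome, as a careful person would: the job done as asked, in the order asked, and still so for the second after the job is handed in, with the robot touching nothing.
It also fails if it takes over 58 s, if anything falls off the work surface, if the arm or the gripper's body presses on something with over 40 N, if the wrist force passes 120 N, or if a joint passes its speed limit or range.

### The arm

A 7-joint arm with a two-finger parallel gripper is mounted at the origin on a cart in front of the work surface, level with it; the furniture and walls round the work are solid. World frame = base frame: x ahead of the robot, y to its left, z up, the work surface at z = 0. Lengths are in mm, angles in rad, forces in N, time in s.
With the tool pointing down it reaches from about 400 to 875 mm from the base axis. Payload 4.4 kg.
Tool frame: the origin (TCP) lies midway between the tips of the shut fingers; the grasp point (between the pads) lies 19 mm behind it (ctrl.grip_point_offset is the distance from the TCP to the grasp point, in mm); z points along the fingers, y is the line along which they close (so a half turn about z gives the same grasp; the last joint's range is limited). The gripper opens to 85 mm and grips with 20 to 120 N. Pads are 22 mm wide; open, the fingers measure 114 mm over their backs; the gripper's body (76 mm by 85 mm) begins 54 mm behind the grasp point. The pads swing forward as they close: fully open they stand 13 mm farther back than shut.
Start: joints at [-1.167, 0.628, 0.038, 1.517, -0.027, 0.996, -0.02], TCP at [294.24, 579.604, 231.313] pointing down, gripper open.
Joint ranges: [-3.06, 3.06], [-0.37, 2.12], [-1.25, 1.32], [0.18, 2.47], [-1.1, 4.24], [0.23, 1.98], [-2.94, 2.94]. Speed limits (rad/s): [2.57, 2.57, 3.14, 3.14, 3.14, 3.14, 3.14].

### API

Orientations are given as [roll, pitch, yaw] about the fixed x, y, z axes, in that order (R = Rz(yaw) Ry(pitch) Rx(roll)).
In Python, from cell import ctrl gives the robot as it stands.
- The arm moves only by the tool step_hand, called after ">>>" as name(argument=value, ...) on one line, values as JSON. Schema: {"type":"object","properties":{"motion":{"type":"array","items":{"type":"array","items":{"type":"array","items":{"type":"number"},"minItems":7,"maxItems":7},"minItems":1,"maxItems":12},"minItems":1,"maxItems":1},"only":{"type":"string"},"quiet":{"type":"boolean"},"lines":{"type":"string"}},"required":["motion"],"additionalProperties":false}. motion is a list that holds a single list of rows (three levels of brackets), with 1 to 12 rows, each of 7 numbers: dx, dy, dz in shares of the most that a row can go, 1 being 50 mm, then a rotation vector rx, ry, rz in fractions of the full range, 1 being 2 pi rad, then the finger opening in mm; each row shifts and turns the commanded pose from where the row before left it, along the tool's axes as they then stand; what a row does not reach is not made up. A row lasts 1/10 s, in which the tool goes at most 50 mm and 0.15 rad, less where a joint would pass 70% of its speed; a pose out of reach is approached as far as the arm can. The fingers move at their own pace and stop on an object; the grip force is fixed at half the most. Time passes only in rows, so rows that do not move let the fingers close. The tool returns the time, the measured TCP pose, the force, the opening and the grip force at its end. only (a regular expression) keeps the lines of the reply that match it, lines (a string "A,B") keeps lines A to B, and quiet returns only ok. A shift or turn number past 1, either way, is cut back to 1. Input that does not fit is refused with a message, and nothing moves.
- ctrl.read_state(): the state, without advancing time (a new reading comes with each control period).
- ctrl.get_image(name): name is "scene" or "top" or "wrist"; returns the picture (420x560x3 uint8, blue, green, red); there is no depth.
- ctrl.calibration(name): a dict with "fx", "fy", "cx", "cy" (pixels), "rvec" (rotation vector, rad) and "tvec" (3), from world to camera coordinates, as OpenCV has them; the wrist camera has in their place "hand_eye" (4x4, takes a point from camera to tool coordinates, whose origin is the TCP and whose axes are the flange's). Camera axes: x right, y down, z forward; pixel columns grow to the right and rows downward; lengths in mm; the calibration is good to about 2 mm. A picture is of the moment at which its call begins: read the wrist's pose just before it. calibration takes no time and is no camera call.
- ctrl.finish_job(): hands the job in; it is judged then, once.
The state is a dict: "clock": time; "qpos": joint angles; "qd": joint speeds; "tau": joint torques, N m; "eef_pos": TCP position; "tool_rot": TCP orientation; "force": force on the tool from outside, world axes, zero at the start; "torque": the same for the moment, N m; "width": finger opening in mm; "gripper_force": force on a finger pad.
Only numpy, scipy, OpenCV 4.12 (cv2) and the standard library are available. Lean on these libraries where they do the work, as an engineer would, in place of code of your own. Each camera call takes 0.05 s, during which the arm holds its last target. There are 200 camera calls.

## Working session

There is one attempt and no reset: what is moved stays moved. The work goes in short steps, Python scripts to look and compute and a tool call to move; the robot and the scene stay as the last step left them, time stands still between calls to the robot, and variables do not carry over. Pictures are saved under pics/ and viewed, at most 10 in all, crops included, and the job is handed in when it is done.

```bash
ls; mkdir -p pics; python3 - <<'E'
from cell import ctrl
import cv2
s=ctrl.read_state();print(s)
for n in("scene","top"):
    cv2.imwrite(f"pics/{n}0.png",ctrl.get_image(n))
    print(n,ctrl.calibration(n))
print(ctrl.calibration("wrist"))
E
```

```text
cell.py
pics
{'clock': 0.0, 'qpos': array([-1.16675715,  0.62934268,  0.0384324 ,  1.51838578, -0.0270037 ,
        0.99629077, -0.0200049 ]), 'qd': array([-0.00010926, -0.00030224, -0.00015986,  0.00066589,  0.00041069,
        0.00103837, -0.00124484]), 'tau': array([ 9.46000146e-04, -5.63415492e+01,  1.22608557e+00, -1.93441433e+01,
        1.09411959e-02,  1.02266326e-02,  1.05311403e-05]), 'eef_pos': array([293.9651644 , 579.0187603 , 230.38545951]), 'tool_rot': array([-3.13968382e+00,  1.66920679e-05,  2.67175390e+00]), 'force': array([ 0.6405687 , -0.36300983,  0.17876728]), 'torque': array([-8.35262132e-03, -8.80453740e-03, -4.69601216e-05]), 'gripper_force': 0.0, 'width': 85.58261968778774}
scene {'fx': 437.41394446886534, 'fy': 437.41394446886534, 'cx': 284.0562935830684, 'cy': 209.39000833437396, 'rvec': array([ 1.91290045, -0.74079792,  0.47855942]), 'tvec': array([-414.06859798,  239.24403674,  831.90053356])}
top {'fx': 457.83951142317466, 'fy': 457.83951142317466, 'cx': 276.82924478957216, 'cy': 209.2122518956712, 'rvec': array([ 2.19129686, -2.16609571,  0.06851925]), 'tvec': array([   3.85547845,  586.06654736, 1394.0517543 ])}
{'fx': 358.0415624355243, 'fy': 358.0415624355243, 'cx': 282.647388355109, 'cy': 204.41191828985512, 'hand_eye': array([[-8.73017410e-04, -9.48976732e-01, -3.15344890e-01,
         8.04249554e+01],
       [ 9.99999068e-01, -4.97369694e-04, -1.27170074e-03,
         7.83216677e-01],
       [ 1.04997142e-03, -3.15345706e-01,  9.48976282e-01,
        -1.41870540e+02],
       [ 0.00000000e+00,  0.00000000e+00,  0.00000000e+00,
         1.00000000e+00]])}
```

View pics/scene0.png

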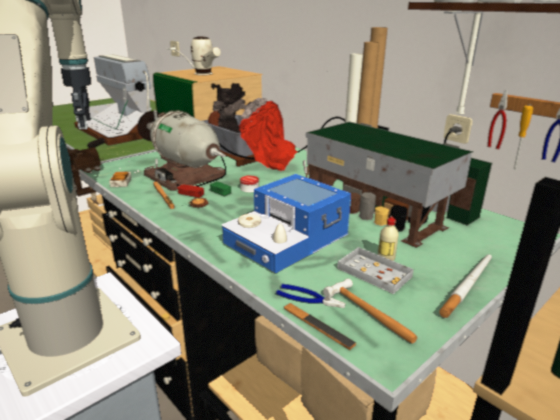

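View pics/top0.png

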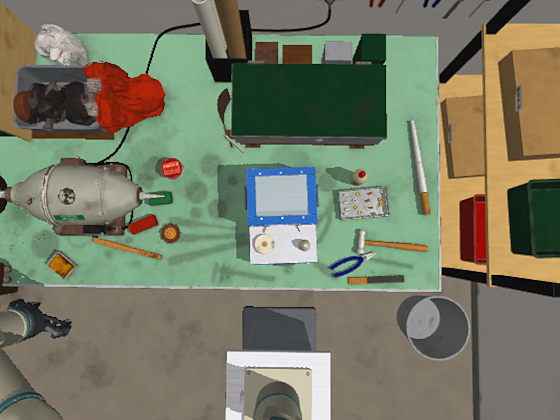

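The scene view shows the box with the wheel near (249,220) and the cone near (280,235). In the top view the wheel is near (263,243), the cone near (305,243), and the ledge front corners near (250,262) and (317,262). The wheel is therefore on the left (+y).

```bash
cat > h.py <<'E'
from cell import ctrl
import numpy as np, cv2
from scipy.spatial.transform import Rotation as R
def K(c): return np.array([[c['fx'],0,c['cx']],[0,c['fy'],c['cy']],[0,0,1]])
def pose(n,s=None):
    "camera-to-world R, origin"
    c=ctrl.calibration(n)
    if n!='wrist':
        r=cv2.Rodrigues(c['rvec'])[0]; return K(c),r.T,-r.T@c['tvec']
    T=R.from_euler('xyz',s['tool_rot']).as_matrix(); H=c['hand_eye']
    return K(c),T@H[:3,:3],T@H[:3,3]+s['eef_pos']
def ray(P,uv):
    k,r,o=P; return o,r@np.linalg.solve(k,[*uv,1])
def at_z(P,uv,z):
    o,d=ray(P,uv); return o+d*(z-o[2])/d[2]
def tri(obs):
    A=np.zeros((3,3));b=np.zeros(3)
    for P,uv in obs:
        o,d=ray(P,uv); d=d/np.linalg.norm(d); M=np.eye(3)-np.outer(d,d); A+=M;b+=M@o
    return np.linalg.solve(A,b)
def proj(P,X):
    k,r,o=P; p=k@(r.T@(np.asarray(X)-o)); return p[:2]/p[2]
E
python3 - <<'E'
from h import *
t=pose('top');s=pose('scene')
for n,z,a,b in [('wheel',74,(263,243),(249,219)),]: print(n,at_z(t,a,z),at_z(s,b,z),tri([(t,a),(s,b)]))
for n,uv,z in [('ledgeL',(250,262),60),('ledgeR',(317,262),60),('roofBL',(246,168),126),('roofBR',(316,168),126),('cone',(304,243),80)]: print(n,at_z(t,uv,z))
for n in('top','scene'):
    im=cv2.imread(f'pics/{n}0.png'); 
c=cv2.imread('pics/top0.png')[155:275,230:335];d=cv2.imread('pics/scene0.png')[170:275,215:355]
cv2.imwrite('pics/crop.png',np.hstack([cv2.resize(c,(420,480),interpolation=2),cv2.resize(d,(380,285),interpolation=2,).copy() if 0 else cv2.copyMakeBorder(cv2.resize(d,(380,285),interpolation=2),0,195,0,0,0)]))
s=ctrl.read_state();print(R.from_euler('xyz',s['tool_rot']).as_matrix().round(3))
E
```

```text
wheel [481.31632317  49.81284754  74.        ] [474.43581535  36.63024253  74.        ] [482.41983584  49.23136873  66.53305768]
ledgeL [424.30156797  88.38628351  60.        ]
ledgeR [ 426.77297862 -111.38482557   60.        ]
roofBL [696.49316416  99.82023285 126.        ]
roofBR [ 698.56059744 -101.92356845  126.        ]
cone [482.76281784 -71.26494496  80.        ]
[[-0.892  0.453 -0.001]
 [ 0.453  0.892 -0.002]
 [-0.    -0.002 -1.   ]]
```

The manual's scale: shifts go in shares of 50 mm and turns go in shares of 2 pi rad. Converting my numbers, -39 mm is -0.78, -34.5 mm is -0.69.

>>> step_hand(motion=[[[-0.78, -0.69, -0.04, 0, 0, 0, 85], [-0.78, -0.69, -0.04, 0, 0, 0, 85], [-0.78, -0.69, -0.04, 0, 0, 0, 85], [-0.78, -0.69, -0.04, 0, 0, 0, 85], [-0.78, -0.69, -0.04, 0, 0, 0, 85], [-0.78, -0.69, -0.04, 0, 0, 0, 85], [-0.78, -0.69, -0.04, 0, 0, 0, 85], [-0.78, -0.69, -0.04, 0, 0, 0, 85], [-0.78, -0.69, -0.04, 0, 0, 0, 85], [-0.78, -0.69, -0.04, 0, 0, 0, 85], [-0.78, -0.69, -0.04, 0, 0, 0, 85], [-0.78, -0.69, -0.04, 0, 0, 0, 85]]])

```text
clock: 1.3
eef_pos: [515.0, 20.2, 254.3]
tool_rot: [3.142, -0.0, 2.672]
force: [1.2, -0.3, -1.0]
width: 85.1
gripper_force: 0.0
```

Converted, 0.146 rad / 6.2832 = 0.0232.

>>> step_hand(motion=[[[0, 0, 0, 0, 0, 0.0232, 0], [0, 0, 0, 0, 0, 0.0232, 0], [0, 0, 0, 0, 0, 0.0232, 0], [0, 0, 0, 0, 0, 0.0232, 0], [0, 0, 0, 0, 0, 0.0232, 0], [0, 0, 0, 0, 0, 0.0232, 0], [0, 0, 0, 0, 0, 0.0232, 0], [0, 0, 0, 0, 0, 0.0232, 0], [0, 0, 0, 0, 0, 0.0232, 0], [0, 0, 0, 0, 0, 0.0232, 0], [0, 0, 0, 0, 0, 0.0232, 0], [0, 0, 0, 0, 0, 0.0232, 0]]])

```text
clock: 2.5
eef_pos: [514.5, 22.2, 254.1]
tool_rot: [-3.141, 0.0, 0.914]
force: [-0.1, -0.4, 0.3]
width: -0.1
gripper_force: 0.0
```

```bash
python3 -c "
from cell import ctrl
print(ctrl.read_state()['qpos'].round(2))"
```

```text
[-0.5   0.46  0.58  1.87 -0.32  0.9  -0.42]
```

Converted, 10 mm is 0.2, 0.146 rad / 6.2832 = 0.0232.

>>> step_hand(motion=[[[0, 0, 0, 0, 0, 0.0232, 0], [0, 0, 0, 0, 0, 0.0232, 0], [0, 0, 0, 0, 0, 0.0232, 0], [0, 0, 0, 0, 0, 0.0232, 0], [0, 0, 0, 0, 0, 0.0232, 0], [0, 0, 0, 0, 0, 0.0232, 0], [0, 0.2, 0, 0, 0, 0, 0], [0, 0.2, 0, 0, 0, 0, 0], [0, 0, 0, 0, 0, 0, 0]]])

```text
clock: 3.4
eef_pos: [515.6, -0.3, 254.6]
tool_rot: [3.141, -0.0, 0.043]
force: [0.1, -0.7, -0.0]
width: -0.1
gripper_force: 0.0
```

```bash
python3 - <<'E'
from h import *
s=ctrl.read_state();print(s['qpos'].round(2));cv2.imwrite('pics/w1.png',ctrl.get_image('wrist'))
np.save('w1.npy',{k:s[k] for k in('eef_pos','tool_rot')},allow_pickle=True)
E
```

```text
[-0.6   0.52  0.83  1.87 -0.47  0.95 -1.09]
```

View pics/w1.png

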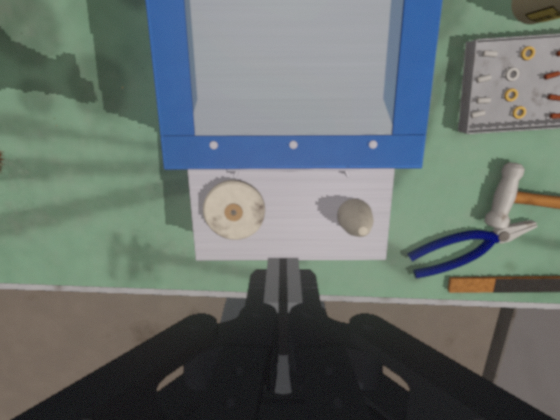

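The wrist view shows the wheel hub at (234,211), the cone at about (353,218), the ledge front corners at (194,261) and (388,261), and the roof front corners at (163,169) and (423,169). The closed fingers are at the bottom centre.

```bash
python3 - <<'E'
from h import *
s=np.load('w1.npy',allow_pickle=True).item();w=pose('wrist',s);t=pose('top');c=pose('scene')
L,Rr=at_z(w,(194,261),60),at_z(w,(388,261),60);a,b=at_z(w,(163.5,169),126),at_z(w,(423,169),126)
print('ledge',L,Rr,np.linalg.norm(L-Rr),'roof',a,b,np.linalg.norm(a-b))
for P,q in((w,(194,261)),): print('tri ledgeL',tri([(w,(194,261)),(t,(250,262))]),'R',tri([(w,(388,261)),(t,(317,262))]))
print('hub',at_z(w,(234,211),74),tri([(w,(234,211)),(t,(263,243))]),tri([(w,(234,211)),(c,(249,219))]),'edgesL/R z72',at_z(w,(203,211),70),at_z(w,(265,211),70))
y=Rr-L; yaw=np.arctan2(y[0],-y[1]); y2=b-a;print('yaw',yaw,np.arctan2(y2[0],-y2[1]))
yaw=.045;X=np.array([np.cos(yaw),np.sin(yaw)]);
for m,o in(((L+Rr)/2,-115),((a+b)/2,-4)): print('origin',m[:2]-o*X)
# segment wheel in the wrist image
im=cv2.imread('pics/w1.png');print('cone foot',at_z(w,(353,216),70))
E
```

```text
ledge [419.73571489  88.21263949  60.        ] [ 428.05217332 -114.34930101   60.        ] 202.73259041672162 roof [532.53485165  92.28737718 126.        ] [ 540.86167363 -107.55356597  126.        ] 200.01434578985211
tri ledgeL [424.33472452  86.99936469  68.17213575] R [ 427.6103458  -112.71440476   60.66581528]
hub [481.86640275  44.67827997  74.        ] [480.74295143  47.63826514  69.3567887 ] [480.40258115  44.99054918  68.9831654 ] edgesL/R z72 [479.19725038  75.10177452  70.        ] [481.67482953  15.25882888  70.        ]
yaw 0.041033326958288076 0.0416431586473482
origin [538.77752625  -7.89507715]
origin [540.69421332  -7.45315514]
cone foot [480.06313474 -70.29358865  70.        ]
```

Converted, 30 mm is 0.6, -25 mm is -0.5.

>>> step_hand(motion=[[[-0.16, -0.5, 0, 0, 0, 0, 0], [-0.16, -0.5, 0, 0, 0, 0, 0], [-0.16, -0.5, 0, 0, 0, 0, 0], [-0.16, -0.5, 0, 0, 0, 0, 0], [0, 0, 0.5, 0, 0, 0, 0], [0, 0, 0.6, 0, 0, 0, 0], [0, 0, 0.6, 0, 0, 0, 0], [0, 0, 0.6, 0, 0, 0, 0], [0, 0, 0.6, 0, 0, 0, 0], [0, 0, 0.5, 0, 0, 0, 0], [0, 0, 0, 0, 0, 0, 0], [0, 0, 0, 0, 0, 0, 0]]])

```text
clock: 4.65
eef_pos: [479.5, 100.3, 84.6]
tool_rot: [-3.141, 0.0, 0.044]
force: [0.1, -0.1, 0.8]
width: -0.2
gripper_force: 0.0
```

```bash
python3 - <<'E'
from h import *
s=ctrl.read_state();print(s['qpos'].round(2));cv2.imwrite('pics/w2.png',ctrl.get_image('wrist'))
np.save('w2.npy',{k:s[k] for k in('eef_pos','tool_rot')},allow_pickle=True)
E
```

```text
[-0.64  0.72  0.57  2.09 -0.76  0.54 -1.03]
```

View pics/w2.png

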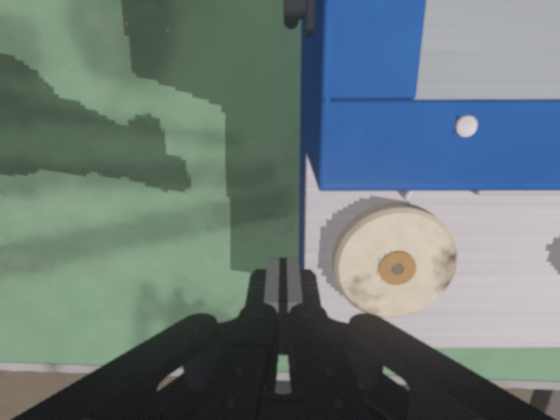

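The fingertips are at about (284,258). The wheel hub is at (397,268) and the ledge's left edge is at column 304, so the fingers are beside the wheel and clear of it.

```bash
python3 - <<'E'
from h import *
l=lambda n:pose('wrist',np.load(n,allow_pickle=True).item())
w1,w2=l('w1.npy'),l('w2.npy')
print(at_z(w2,(397,268),74),tri([(w1,(234,211)),(w2,(397,268))]))
print(at_z(w2,(336,262),72),at_z(w2,(456,262),72), 'tip px',proj(w2,[479.5,100.3,84.6]))
print('roofcorner',at_z(w2,(322,190),126),'ledgeL',tri([(w1,(194,261)),(w2,(303.5,345))]))
E
```

```text
[480.97807761  46.13195118  74.        ] [480.43891234  45.17078137  71.73427989]
[481.89664116  75.12150817  72.        ] [484.33820916  17.49283202  72.        ] tip px [283.50833831 277.82185167]
roofcorner [532.77791785  91.51197395 126.        ] ledgeL [420.96197772  87.23871459  59.54873178]
```

Converted, 12 mm is 0.24, 9 mm is 0.18.

>>> step_hand(motion=[[[0, 0, 0.24, 0, 0, 0, 0], [0, 0, 0.18, 0, 0, 0, 0], [0, 0, 0, 0, 0, 0, 0], [0, 0, 0, 0, 0, 0, 0]]])

```text
clock: 5.1
eef_pos: [479.2, 100.6, 63.2]
tool_rot: [-3.142, 0.0, 0.044]
force: [0.6, -0.5, -0.0]
width: -0.2
gripper_force: 0.0
```

>>> step_hand(motion=[[[0.006, 0.12, 0, 0, 0, 0, 0], [0, 0.12, 0, 0, 0, 0, 0], [0, 0.12, 0, 0, 0, 0, 0], [0, 0.12, 0, 0, 0, 0, 0], [0, 0.12, 0, 0, 0, 0, 0], [0, 0.12, 0, 0, 0, 0, 0], [0, 0.12, 0, 0, 0, 0, 0], [0, 0.12, 0, 0, 0, 0, 0], [0, 0.12, 0, 0, 0, 0, 0], [0, 0.12, 0, 0, 0, 0, 0], [0, 0.06, 0, 0, 0, 0, 0], [0, 0, 0, 0, 0, 0, 0]]])

```text
clock: 6.3
eef_pos: [482.4, 36.9, 63.3]
tool_rot: [3.141, -0.0, 0.043]
force: [-0.4, 0.7, -0.5]
width: -0.1
gripper_force: 0.0
```

```bash
python3 - <<'E'
from h import *
s=ctrl.read_state();cv2.imwrite('pics/w3.png',ctrl.get_image('wrist'))
np.save('w3.npy',{k:s[k] for k in('eef_pos','tool_rot')},allow_pickle=True)
E
```

```text
(no output)
```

View pics/w3.png

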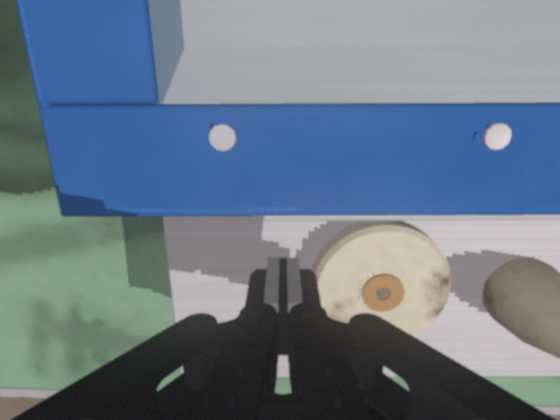

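The wheel has slid right. Its hub is at (383,294), still touching the finger, and the cone at about (525,300) is untouched.

```bash
python3 - <<'E'
from h import *
w=pose('wrist',np.load('w3.npy',allow_pickle=True).item())
h=at_z(w,(383,294),74);d=h[:2]-[539.7,-7.7];c,s=np.cos(.042),np.sin(.042)
print(h,'box',c*d[0]+s*d[1],-s*d[0]+c*d[1])
b=at_z(w,(222,137),126),at_z(w,(497,136),126);m=(b[0]+b[1])/2;print('rivets',b)
E
```

```text
[482.61031778  -5.02916374  74.        ] box -56.9271943767681 5.065542703140519
rivets (array([552.8462189 ,  53.62854401, 126.        ]), array([555.58002279,  -6.63841625, 126.        ]))
```

Converted, -20 mm is -0.4, 14.5 mm is 0.29.

>>> step_hand(motion=[[[0, 0.06, 0, 0, 0, 0, 0], [0, 0.05, 0, 0, 0, 0, 0], [0, 0, 0, 0, 0, 0, 0], [0, -0.16, 0, 0, 0, 0, 0], [-0.3, 0, 0, 0, 0, 0, 0], [-0.4, 0, 0, 0, 0, 0, 0], [-0.3, 0, 0, 0, 0, 0, 0], [0, 0.3, 0, 0, 0, 0, 0], [0, 0.4, 0, 0, 0, 0, 30], [0, 0.29, 0, 0, 0, 0, 30], [0, 0, 0, 0, 0, 0, 30], [0, 0, 0, 0, 0, 0, 30]]])

```text
clock: 7.55
eef_pos: [434.4, -10.5, 63.3]
tool_rot: [-3.141, 0.0, 0.044]
force: [0.4, 0.6, -0.2]
width: 30.4
gripper_force: 0.0
```

```bash
python3 - <<'E'
from h import *
s=ctrl.read_state();print(s['qpos'].round(2));cv2.imwrite('pics/w4.png',ctrl.get_image('wrist'))
np.save('w4.npy',{k:s[k] for k in('eef_pos','tool_rot')},allow_pickle=True)
E
```

```text
[-0.32  0.69  0.42  2.25 -0.83  0.36 -0.72]
```

View pics/w4.png

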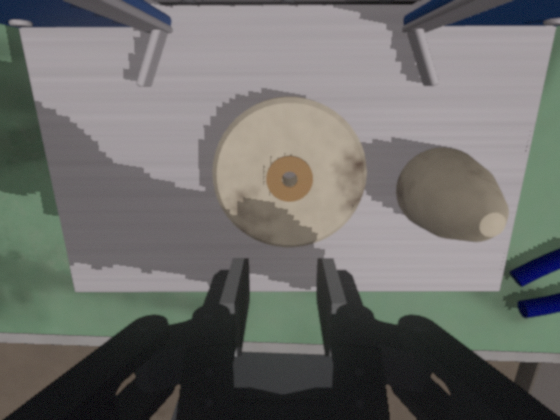

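The fingers, open 30 mm, stand centred behind the wheel. The wheel hub is at (289,178), the lips are at (148,82) and (431,82), and the cone foot is near (448,195).

```bash
python3 - <<'E'
from h import *
w=pose('wrist',np.load('w4.npy',allow_pickle=True).item());c,s=np.cos(.042),np.sin(.042)
def box(p): d=np.array(p[:2])-[539.7,-7.7]; return (c*d[0]+s*d[1]).round(1),(-s*d[0]+c*d[1]).round(1)
for n,uv,z in(('hub',(289,178),74),('lipL',(146,84),70),('lipR',(431,84),70),('frontL',(74,292),60),('frontR',(502,291),60),('cone',(448,197),72)): print(n,box(at_z(w,uv,z)))
print('tcp',box([434.4,-10.5]))
E
```

```text
hub (np.float64(-56.6), np.float64(-0.4))
lipL (np.float64(-23.1), np.float64(50.9))
lipR (np.float64(-22.9), np.float64(-51.1))
frontL (np.float64(-114.7), np.float64(98.9))
frontR (np.float64(-114.0), np.float64(-100.0))
cone (np.float64(-64.6), np.float64(-62.4))
tcp (np.float64(-105.3), np.float64(1.6))
```

Converted, 6 mm is 0.12, 4 mm is 0.08.

>>> step_hand(motion=[[[0.08, 0.03, 0, 0, 0, 0, 30], [0.12, 0, 0, 0, 0, 0, 30], [0.12, 0, 0, 0, 0, 0, 30], [0.12, 0, 0, 0, 0, 0, 30], [0.12, 0, 0, 0, 0, 0, 30], [0.12, 0, 0, 0, 0, 0, 30], [0.12, 0, 0, 0, 0, 0, 30], [0.12, 0, 0, 0, 0, 0, 30], [0.12, 0, 0, 0, 0, 0, 30], [0.12, 0, 0, 0, 0, 0, 30], [0.04, 0, 0, 0, 0, 0, 30], [0, 0, 0, 0, 0, 0, 30]]])

```text
clock: 8.8
eef_pos: [494.8, -10.3, 63.3]
tool_rot: [3.141, -0.0, 0.044]
force: [0.4, -0.0, 0.2]
width: 30.1
gripper_force: 0.0
```

```bash
python3 - <<'E'
from h import *
s=ctrl.read_state();print(s['qpos'].round(2));cv2.imwrite('pics/w5.png',ctrl.get_image('wrist'))
np.save('w5.npy',{k:s[k] for k in('eef_pos','tool_rot')},allow_pickle=True)
E
```

```text
[-0.36  0.75  0.5   2.09 -0.77  0.49 -0.8 ]
```

View pics/w5.png

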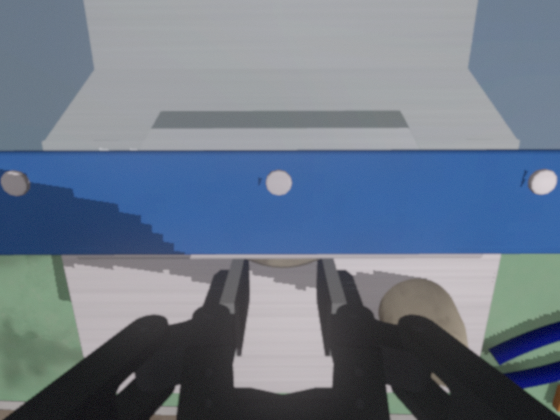

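The wheel's rear rim shows at (284,262), centred between the fingertips and entering the opening. The cone is unmoved.

Converted, 6 mm is 0.12, 1 mm is 0.02, 0.05 rad / 6.2832 = 0.008.

>>> step_hand(motion=[[[0.12, 0, 0, 0, 0.008, 0, 30], [0.12, 0, 0.002, 0, 0.008, 0, 30], [0.12, 0, 0.008, 0, 0.008, 0, 30], [0.12, 0, 0.014, 0, 0.008, 0, 30], [0.12, 0, 0.02, 0, 0.008, 0, 30], [0, 0, 0, 0, 0, 0, 30], [0, 0, 0, 0, 0, 0, 30]]])

```text
clock: 9.55
eef_pos: [532.2, -9.3, 80.2]
tool_rot: [-3.136, -0.21, 0.04]
force: [-11.9, -0.6, 3.4]
width: 30.0
gripper_force: 0.0
```

```bash
python3 - <<'E'
from h import *
s=ctrl.read_state();print(s['qpos'].round(2));cv2.imwrite('pics/w6.png',ctrl.get_image('wrist'))
np.save('w6.npy',{k:s[k] for k in('eef_pos','tool_rot')},allow_pickle=True)
E
```

```text
[-0.25  0.67  0.32  2.17 -1.1   0.24 -0.48]
```

View pics/w6.png

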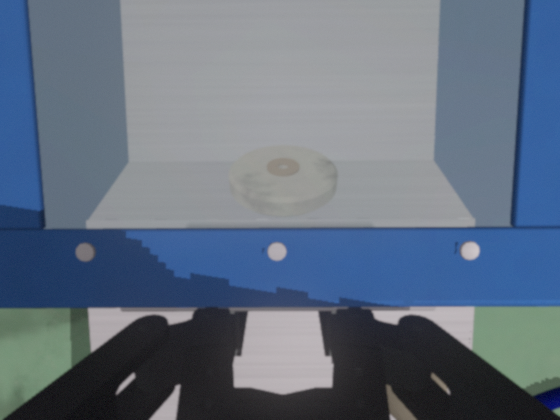

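The window shows the wheel inside the box at (284,175), past the sill. The arm hit its q5 and q6 limits, so the tool rose slightly. I'll draw the fingers back now, taking the tilt off as I go.

Converted, -10 mm is -0.2, -2 mm is -0.04, -0.03 rad / 6.2832 = -0.0048.

>>> step_hand(motion=[[[-0.2, 0, -0.04, 0, -0.0048, 0, 30], [-0.2, 0, -0.04, 0, -0.0048, 0, 30], [-0.2, 0, -0.03, 0, -0.0048, 0, 30], [-0.2, 0, -0.02, 0, -0.0064, 0, 30], [-0.2, 0, -0.02, 0, -0.0064, 0, 30], [-0.2, 0, 0, 0, -0.0064, 0, 30], [0, 0, 0, 0, 0, 0, 30]]])

```text
clock: 10.3
eef_pos: [477.2, -12.1, 80.5]
tool_rot: [-3.14, -0.007, 0.042]
force: [0.8, 0.5, -0.2]
width: 30.0
gripper_force: 0.0
```

```bash
python3 -c "
from cell import ctrl
print(ctrl.read_state()['qpos'].round(2))"
```

```text
[-0.43  0.73  0.6   2.14 -0.85  0.53 -0.7 ]
```

>>> step_hand(motion=[[[0, 0, -0.4, 0, 0, 0, 30], [0, 0, -0.6, 0, 0, 0, 30], [0, 0, -0.6, 0, 0, 0, 30], [0, 0, -0.6, 0, 0, 0, 30], [0, 0, -0.6, 0, 0, 0, 30], [0, 0, -0.4, 0, 0, 0, 30], [0, 0, 0, 0, 0, 0, 30], [0, 0, 0, 0, 0, 0, 30]]])

```text
clock: 11.1
eef_pos: [475.7, -12.2, 240.4]
tool_rot: [-3.138, -0.008, 0.044]
force: [0.2, -0.6, 0.4]
width: 29.9
gripper_force: 0.0
```

```bash
python3 - <<'E'
from h import *
a=ctrl.get_image('wrist');b=ctrl.get_image('scene');cv2.imwrite('pics/s7.png',b);cv2.imwrite('pics/w7.png',a)
cv2.imwrite('pics/c7.png',np.hstack([cv2.resize(b[160:280,205:365],(480,360),interpolation=cv2.INTER_CUBIC),cv2.resize(a,(320,360))]))
E
```

```text
(no output)
```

View pics/c7.png

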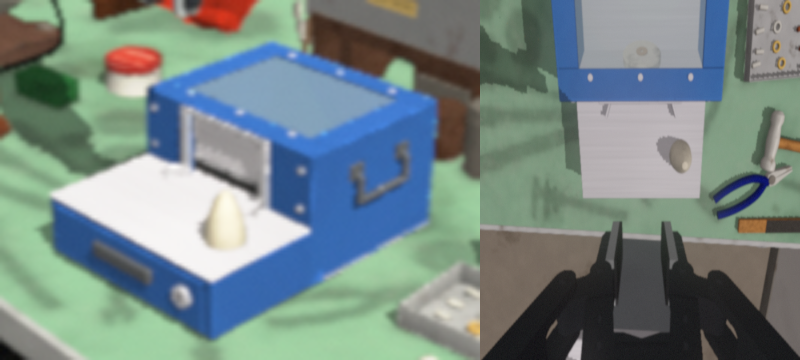

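The wheel shows through the window at about (640,55) in the composite. The ledge is empty but for the cone, and the flap looks shut. I'll check the wheel's height and compare the flap with the first picture.

```bash
python3 - <<'E'
from h import *
from scipy.ndimage import center_of_mass
a=cv2.imread('pics/w7.png');s7=ctrl.read_state();w7=pose('wrist',s7);w6=pose('wrist',np.load('w6.npy',allow_pickle=True).item())
def hub(im,r):
    y0,y1,x0,x1=r;c=im[y0:y1,x0:x1].astype(int);m=(c[...,2]-c[...,0]);m=np.clip(m-m.max()*.6,0,None);y,x=center_of_mass(m);return x+x0,y+y0,(c[...,2]-c[...,0]).max()
h7=hub(a,(35,85,240,340));h6=hub(cv2.imread('pics/w6.png'),(140,220,220,345));print(h6,h7)
X=tri([(w6,h6[:2]),(w7,h7[:2])]);d=X[:2]-[539.7,-7.7];print(X,'box x',d[0]*.999+d[1]*.042,'reproj',proj(w6,X),proj(w7,X))
f=lambda n:cv2.resize(cv2.imread(n)[190:240,250:320],(390,280),interpolation=cv2.INTER_CUBIC)
cv2.imwrite('pics/f.png',np.hstack([f('pics/scene0.png'),f('pics/s7.png')]))
E
```

```text
(np.float64(282.2274828232355), np.float64(166.48257339163024), np.int64(16)) (np.float64(283.2067415730337), np.float64(59.119101123595506), np.int64(16))
[581.39894911  -7.00281321  17.39801217] box x 41.68653200724204 reproj [283.07107718 166.53814939] [282.66511974  59.07887435]
```

View pics/f.png

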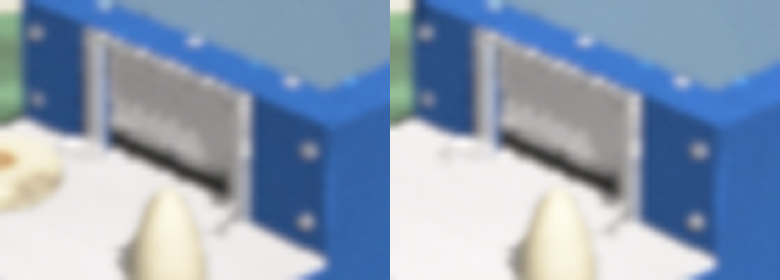

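The flap looks the same as in the first picture, so it is shut. The wheel's hub is at z ≈ 17 mm, down on the box floor, and the cone is where it was.

```bash
python3 -c "
from cell import ctrl
print(ctrl.finish_job())"
```

```text
the job is handed in; nothing more can be done
None
```

The felt wheel was slid along the ledge and through the flap and lies on the floor of the sweeps box; the flap is shut, the cone is still in place on the ledge, nothing on the bench was touched, and the job is handed in at about 11 s.

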